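Put the lids back on the washed canisters

ROBOT

A 6-joint arm with a two-finger parallel gripper is mounted at the origin on a cart in front of the work surface, level with it; the furniture and walls round the work are solid. World frame = base frame: x ahead of the robot, y to its left, z up, the work surface at z = 0. Lengths are in m, angles in rad, forces in N, time in s.
With the tool pointing down it reaches from about 0.325 to 0.85 m from the base axis. Payload 15.5 kg.
Tool frame: the origin (TCP) lies at the very end of the fingers, on their centre line; the grasp point (between the pads) lies 19 mm behind it; z points along the fingers, y is the direction in which the jaws open and shut (so a half turn about z gives the same grasp; the last joint's range is limited). The gripper opens to 91 mm and grips with 3 to 60 N. Pads are 32 mm wide; open, the fingers measure 118 mm over their backs; the gripper's body (76 mm by 178 mm) begins 60 mm behind the grasp point.
Start: joints at [-1.302, 0.494, 1.345, -0, 1.302, -0.096], TCP at [0.222, -0.584, 0.214] pointing down, gripper open.
Joint ranges: [-2.91, 2.91], [-0.82, 2.16], [0.22, 2.67], [-1.22, 4.37], [0.12, 2.79], [-3.08, 3.08]. Speed limits (rad/s): [1.89, 1.89, 2.57, 3.01, 3.01, 3.01].

INTERFACE

Orientations are given as a unit quaternion [x, y, z, w].
In Python, from station import robot gives the robot as it stands. The module is installed in compiled form; this text tells all that it offers.
- The arm moves only by the tool step_arm, never from a script. Its argument "increments" is text: rows parted by semicolons, each of 7 numbers parted by spaces: the finger opening in mm, from 0 to 91.2, then the shift along the tool's x, y, z in mm, then the turn, a rotation vector about the tool's x, y, z in rad. A call has 1 to 20 rows; each row is the pose to reach, as a shift and turn from the pose measured when the call began, along the tool's axes at that moment; what a row does not reach only later rows make up. A row lasts 1/10 s, in which the tool goes at most 50 mm and 8.59 degrees, less where a joint would pass 70% of its speed; a pose out of reach is approached as far as the arm can. A call with a gripper value outside its range is refused whole. The fingers move at their own pace and stop on an object; "newtons" is the grip in N (left out, the last holds). Time passes only in rows, so rows that repeat a pose let the fingers close. It gives the time, the measured TCP pose, the force and the opening at its end, in the units of the state.
- robot.get_state(): the state, without advancing time (a new reading comes with each control period).
- robot.snapshot(name): name is "scene" or "side" or "wrist"; returns a dict with "color" (480x640x3 uint8, red, green, blue), "z_map" (480x640 float32, m along the optical axis (not along the pixel's ray), 0 where there is no reading), "fx", "fy", "cx", "cy" (pixels), "k1" (the pictures are not rectified: a ray, as slopes to the right and down, at radius r is drawn at 1 + k1 r^2 times it, then the intrinsics apply), "view" (4x4, takes a point from world to camera coordinates). Camera axes: x right, y down, z forward; pixel columns grow to the right and rows downward; lengths in m; the calibration is good to about 2 mm. A picture is of the moment at which its call begins.
- robot.finish_job(): hands the job in, once; it reports no verdict.
The state is a dict: "time_s": time; "q": joint angles; "qd": joint speeds; "tau": joint torques, N m; "position": TCP position; "orientation": TCP orientation; "ft_force": force on the tool from outside, world axes, zero at the start; "moment": the same for the moment, N m; "grip_width": opening from 0.0 (shut) to 1.0 (fully open).
Only numpy, scipy, OpenCV 4.12 (cv2) and the standard library are available. Lean on these libraries where they do the work, as an engineer would, in place of code of your own. Each camera call takes 0.05 s, during which the arm holds its last target.

TASK

The four white stoneware canisters have been washed and stand open on the worktop, with their four wooden lids lying in front of them in no particular order. Put every lid back on the one canister that it fits, so that it sits level with its plug fully in the mouth and its disc flat on the rim. Leave the canisters standing where they are, and leave the cup and the jug alone.

Things in the scene. Friction and masses are not known exactly. Their poses are not given: they have to be found in the camera images.
- lid_xl_center (a point): largest of four round lids, knob up: wooden disc 92 mm wide, 9 mm thick; below it a tapered cork plug 12 mm deep (77 mm wide at the disc, 67 at its bottom); on top a cylindrical knob 20 mm wide. Point: half-way up the 52 mm height, 14 mm above the disc's underside; the knob spans 2 mm below to 26 mm above it. z: lid axis, up. Fits the largest canister only. Loose, 82 g.
- mouth_xl (a point): largest of four open, empty canisters of white stoneware, no handle: 92 mm wide, 82 mm high, wall 5 mm, mouth 82 mm wide. Point: centre of the mouth, level with the rim; z up. Loose, about 530 g. Its lid is home when the disc's underside lies on the rim, the lid's point 14 mm above this one.
- lid_l_center (a point): second largest of four round lids, knob up: wooden disc 78 mm wide, 9 mm thick; below it a tapered cork plug 12 mm deep (63 mm wide at the disc, 53 at its bottom); on top a cylindrical knob 20 mm wide. Point: half-way up the 52 mm height, 14 mm above the disc's underside; the knob spans 2 mm below to 26 mm above it. z: lid axis, up. Fits the second largest canister only. Loose, 71 g.
- mouth_l (a point): second largest of four open, empty canisters of white stoneware, no handle: 78 mm wide, 72 mm high, wall 5 mm, mouth 68 mm wide. Point: centre of the mouth, level with the rim; z up. Loose, about 470 g. Its lid is home when the disc's underside lies on the rim, the lid's point 14 mm above this one.
- lid_m_center (a point): second smallest of four round lids, knob up: wooden disc 64 mm wide, 9 mm thick; below it a tapered cork plug 12 mm deep (49 mm wide at the disc, 39 at its bottom); on top a cylindrical knob 20 mm wide. Point: half-way up the 52 mm height, 14 mm above the disc's underside; the knob spans 2 mm below to 26 mm above it. z: lid axis, up. Fits the second smallest canister only. Loose, 60 g.
- mouth_m (a point): second smallest of four open, empty canisters of white stoneware, no handle: 64 mm wide, 62 mm high, wall 5 mm, mouth 54 mm wide. Point: centre of the mouth, level with the rim; z up. Loose, about 420 g. Its lid is home when the disc's underside lies on the rim, the lid's point 14 mm above this one.
- lid_s_center (a point): smallest of four round lids, knob up: wooden disc 50 mm wide, 9 mm thick; below it a tapered cork plug 12 mm deep (35 mm wide at the disc, 25 at its bottom); on top a cylindrical knob 20 mm wide. Point: half-way up the 52 mm height, 14 mm above the disc's underside; the knob spans 2 mm below to 26 mm above it. z: lid axis, up. Fits the smallest canister only. Loose, 50 g.
- mouth_s (a point): smallest of four open, empty canisters of white stoneware, no handle: 50 mm wide, 52 mm high, wall 5 mm, mouth 40 mm wide. Point: centre of the mouth, level with the rim; z up. Loose, about 360 g. Its lid is home when the disc's underside lies on the rim, the lid's point 14 mm above this one.
- cup_center (a point): a white porcelain espresso cup with a handle, 62 mm across, 56 mm high, standing behind the canisters; to be left alone. The point is the middle of the cup, half-way up.
- jug_center (a point): a white cream jug with a handle and spout, 67 mm across, 85 mm high, standing behind the canisters; to be left alone. The point is the middle of the jug, half-way up. Over cup and jug hangs a wall cabinet: its front face is at x = 0.60, its underside 0.45 m above the worktop; keep wrist and arm clear of it.
There are look-alikes about, which are no part of the job. What is shaped like the part that bears mouth_m but blue is not meant.

How it is judged:
By the outcome, as a careful person would: the job done as asked, in the order asked, and still so for the second after the job is handed in, with the robot touching nothing.
It also fails if it takes over 104 s, if anything falls off the work surface, if the arm or the gripper's body presses on something with over 40 N, if the wrist force passes 120 N, or if a joint passes its speed limit or range.

## Working session

There is one attempt and no reset: what is moved stays moved. The work goes in short steps, Python scripts to look and compute and a tool call to move; the robot and the scene stay as the last step left them, time stands still between calls to the robot, and variables do not carry over. Pictures are saved under pics/ and viewed, and the job is handed in when it is done.

Besides the shell and the picture viewer there is one more tool, called after "Request:" as name(argument=value, ...), one argument or row to a line, values as JSON. step_arm: Moves the arm, as the interface text tells. Its arguments: {"type":"object","properties":{"increments":{"type":"string"},"newtons":{"type":"number"}},"required":["increments"]}

```bash
ls; mkdir -p pics
cat > h.py <<'E'
import numpy as np, cv2
from station import robot
def save(n,img): cv2.imwrite('pics/'+n+'.png',cv2.cvtColor(img,cv2.COLOR_RGB2BGR))
def ray(s,u,v):
    x=(np.asarray(u,float)-s['cx'])/s['fx'];y=(np.asarray(v,float)-s['cy'])/s['fy']
    a,b=x.copy(),y.copy()
    for _ in range(10):
        f=1+s['k1']*(a*a+b*b);a=x/f;b=y/f
    return a,b
def cloud(s):
    v,u=np.mgrid[0:480,0:640];a,b=ray(s,u,v);z=s['z_map']
    P=np.stack([a*z,b*z,z],-1);V=np.array(s['view'])
    return (P-V[:3,3])@V[:3,:3]
def plane(s,u,v,h):
    a,b=ray(s,u,v);V=np.array(s['view']);R=V[:3,:3];c=-R.T@V[:3,3]
    d=np.stack([a,b,np.ones_like(a)],-1)@R
    return c+d*((h-c[2])/d[...,2])[...,None]
E
python3 - <<'E'
from h import *
import pickle
print(robot.get_state())
for n in ['scene','side','wrist']:
    s=robot.snapshot(n);save(n+'0',s['color']);pickle.dump(s,open(n+'0.pkl','wb'))
    print(n,s['fx'],s['k1'],np.round(s['view'],3).tolist())
E
```

```text
pics
{'time_s': 0.0, 'q': array([-1.30247350e+00,  4.94183845e-01,  1.34615015e+00, -3.98006829e-06,
        1.30249298e+00, -9.54939492e-02]), 'qd': array([-8.54384521e-05,  1.88317410e-04,  7.09100173e-04,  5.67807735e-05,
       -2.19161000e-03,  1.02559573e-03]), 'tau': array([ 1.33359823e-03, -8.78810263e+01, -3.81848752e+01,  7.09080650e-02,
        5.30835812e-02, -8.47039200e-05]), 'position': array([ 0.22230389, -0.58371168,  0.21333141]), 'orientation': array([ 9.83499961e-01,  1.80907288e-01, -5.51763423e-05, -6.14689321e-04]), 'ft_force': array([-0.167386  , -0.73627051, -0.64487037]), 'moment': array([ 0.00829312, -0.05650665,  0.01053052]), 'grip_width': 1.004018014644405}
scene 467.3146215328272 0.03410551096602367 [[-0.732, -0.681, 0.001, 0.299], [-0.364, 0.391, -0.845, 0.302], [0.575, -0.619, -0.535, 0.85], [0.0, 0.0, 0.0, 1.0]]
side 452.9508929896152 0.0046854396072821955 [[-0.84, -0.542, -0.003, 0.377], [-0.365, 0.571, -0.735, 0.33], [0.4, -0.616, -0.678, 0.907], [0.0, 0.0, 0.0, 1.0]]
wrist 388.8357347121103 -0.05726590810232171 [[0.355, -0.935, -0.001, -0.624], [-0.895, -0.34, 0.289, -0.033], [-0.271, -0.102, -0.957, 0.392], [0.0, 0.0, 0.0, 1.0]]
```

View pics/scene0.png

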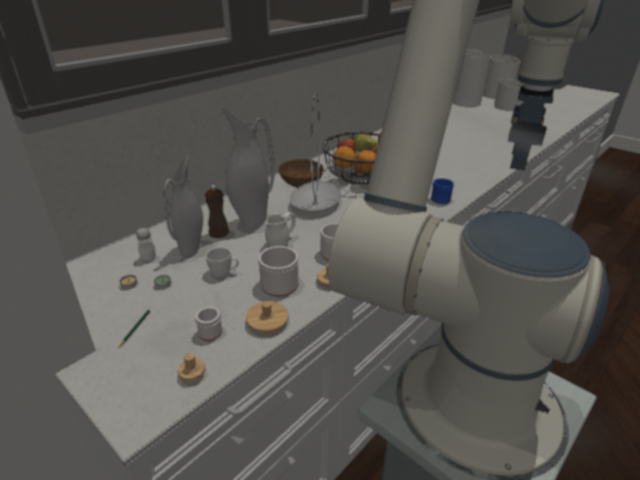

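View pics/side0.png

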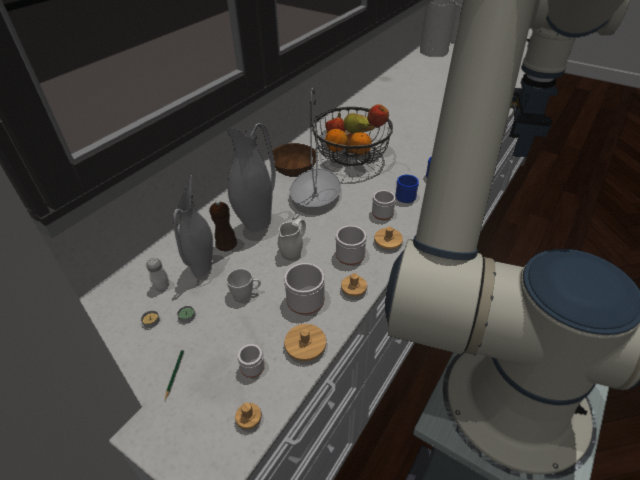

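The side view shows all the relevant items. The white canisters are at about (305,288), (350,245), (383,205) and (251,360). The lids are at (305,343), (388,238), (353,286) and (248,417). The blue look-alikes are at (407,188) and (432,165), and the cup and jug are at (240,285) and (291,238). Next I'll measure from depth and check with an enlarged crop.

Run:
```python
from h import *
import pickle
s=pickle.load(open('side0.pkl','rb'));P=cloud(s);z=P[...,2]
save('sidecrop',cv2.resize(s['color'][140:440,200:460],None,fx=2,fy=2,interpolation=cv2.INTER_CUBIC)[:600])
def box(c,r): 
    m=np.zeros((480,640),bool);m[c[1]-r:c[1]+r,c[0]-r:c[0]+r]=1;return m&(s['z_map']>0)
def fit(q):
    A=np.c_[2*q[:,:2],np.ones(len(q))];w=np.ones(len(q))
    for _ in range(20):
        x=np.linalg.lstsq(A*w[:,None],w*(q[:,:2]**2).sum(1),rcond=None)[0]
        R=np.sqrt(x[2]+x[0]**2+x[1]**2);d=np.hypot(*(q[:,:2]-x[:2]).T)-R;w=1/np.maximum(abs(d),.001)**.5
    return np.round(x[:2],4),round(R,4),round(d.std(),4)
t=P[340:380,170:190];print('table z',np.median(P[400:430,190:220,2]))
for n,c,r,h in [('XL',(305,288),30,.082),('L',(350,245),24,.072),('M',(383,205),20,.062),('S',(251,360),20,.052)]:
    m=box(c,r);q=P[m];print(n,'zmax',np.percentile(q[:,2],[90,97,99.5]).round(4));
    q=q[abs(q[:,2]-h)<.004];print(len(q),fit(q))
hsv=cv2.cvtColor(s['color'],cv2.COLOR_RGB2HSV)
wood=((hsv[...,0]>8)&(hsv[...,0]<28)&(hsv[...,1]>90)&(hsv[...,2]>60)).astype(np.uint8)
for c in [(305,343),(388,238),(353,286),(248,417)]:
    m=box(c,28)&(wood>0);n,l,st,_=cv2.connectedComponentsWithStats(m.astype(np.uint8));m=l==1+np.argmax(st[1:,4])
    q=P[m];
    top=q[(abs(q[:,2]-.021)<.0035)];k=q[q[:,2]>.034];kt=q[q[:,2]>.0485]
    print(c,'knob max',q[:,2].max().round(4),'n',len(top),len(k),len(kt),'disc mean',top[:,:2].mean(0).round(4),'ext',np.ptp(q[:,:2],axis=0).round(4),'knob fit',k[:,:2].mean(0).round(4),'ktop',kt[:,:2].mean(0).round(4) if len(kt) else 0,np.percentile(q[:,2],[5,30,50]).round(4))
    ct=max(cv2.findContours(m.astype(np.uint8),0,1)[0],key=cv2.contourArea)[:,0]
    e=plane(s,ct[:,0],ct[:,1],.0165);print('   outline',fit(e))
```

```text
table z 0.000856224707488486
XL zmax [0.0735 0.0824 0.0842]
256 (array([0.5025, 0.0143]), np.float64(0.0434), np.float64(0.0018))
L zmax [0.0648 0.0724 0.0741]
178 (array([ 0.4906, -0.176 ]), np.float64(0.0363), np.float64(0.0021))
M zmax [0.0545 0.0617 0.0645]
112 (array([ 0.4983, -0.3788]), np.float64(0.0298), np.float64(0.0105))
S zmax [0.0497 0.0528 0.0546]
179 (array([0.4912, 0.2268]), np.float64(0.0225), np.float64(0.0016))
(305, 343) knob max 0.0556 n 1018 96 59 disc mean [0.4252 0.1256] ext [0.0899 0.0893] knob fit [0.4256 0.1245] ktop [0.4272 0.1228] [0.0188 0.0209 0.0218]
   outline (array([0.4286, 0.1208]), np.float64(0.0456), np.float64(0.001))
(388, 238) knob max 0.0548 n 347 59 29 disc mean [ 0.4245 -0.2676] ext [0.0741 0.0764] knob fit [ 0.4258 -0.27  ] ktop [ 0.4273 -0.272 ] [0.0175 0.0209 0.022 ]
   outline (array([ 0.4284, -0.2759]), np.float64(0.0393), np.float64(0.0022))
(353, 286) knob max 0.0557 n 307 76 40 disc mean [ 0.4178 -0.0699] ext [0.0627 0.0633] knob fit [ 0.4184 -0.0725] ktop [ 0.4192 -0.0743] [0.0179 0.0209 0.0221]
   outline (array([ 0.4215, -0.0776]), np.float64(0.0316), np.float64(0.0019))
(248, 417) knob max 0.0556 n 330 126 85 disc mean [0.4195 0.3216] ext [0.0479 0.0472] knob fit [0.4216 0.3192] ktop [0.4231 0.3181] [0.019  0.0215 0.0228]
   outline (array([0.4253, 0.3172]), np.float64(0.0243), np.float64(0.0009))
```

View pics/sidecrop.png

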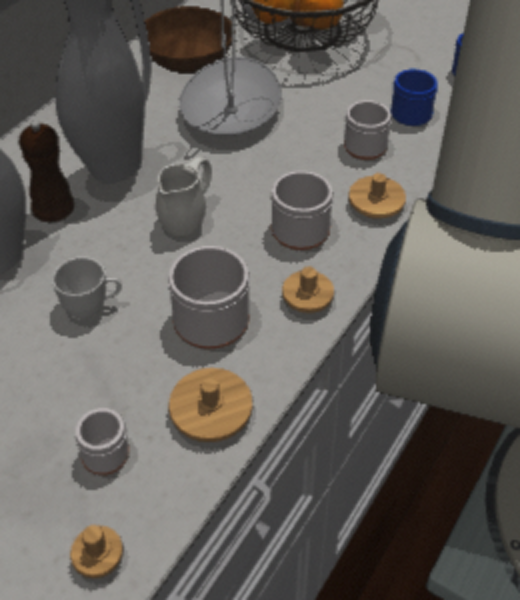

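View pics/wrist0.png

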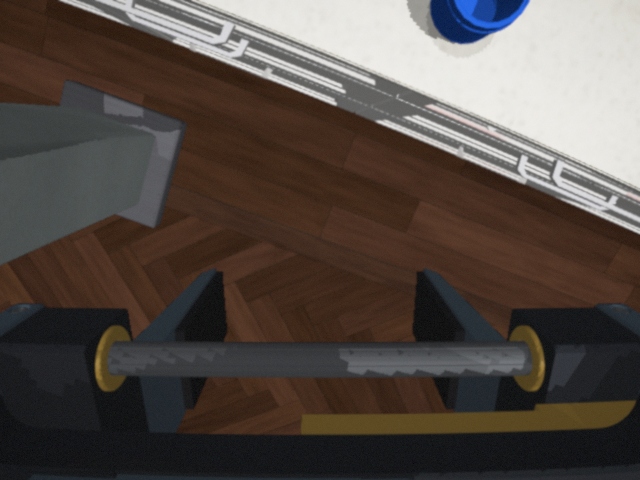

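Run:
```python
from h import *
import pickle
s=pickle.load(open('side0.pkl','rb'));P=cloud(s);z=P[...,2]
m=(s['z_map']>0)&(P[...,0]>.35)&(P[...,0]<.75)&(z>.11)&(abs(P[...,1])<.55)
m[:,410:]=0
q=P[m]
for y in np.arange(-.55,.55,.1):
    a=q[(q[:,1]>=y)&(q[:,1]<y+.1)]
    a1=a[a[:,2]<.42]
    print(round(y,2),len(a1), a1.min(0).round(3) if len(a1) else '', a1[:,2].max().round(3) if len(a1) else '')
a=P[(s['z_map']>0)&(z<.1)&(z>-.01)][:,0];print('edge x',np.percentile(a,1))
# blue ones & M
for c in [(407,188),(383,205),(432,165),(240,285),(291,238)]: print(c,P[c[1]-3:c[1]+3,c[0]-3:c[0]+3].reshape(-1,3).mean(0).round(3))
st=robot.get_state();print(st['q'][5],st['position'])
```

```text
-0.55 210 [ 0.62 -0.55  0.11] 0.122
-0.45 86 [ 0.716 -0.374  0.113] 0.338
-0.35 131 [ 0.702 -0.349  0.111] 0.349
-0.25 146 [ 0.731 -0.181  0.11 ] 0.218
-0.15 735 [ 0.729 -0.15   0.111] 0.237
-0.05 0  
0.05 0  
0.15 0  
0.25 0  
0.35 3919 [0.618 0.411 0.11 ] 0.42
0.45 10024 [0.619 0.45  0.11 ] 0.42
edge x -0.1330426091632958
(407, 188) [ 0.458 -0.438  0.074]
(383, 205) [ 0.491 -0.355  0.052]
(432, 165) [ 0.295 -0.117  0.391]
(240, 285) [0.658 0.073 0.018]
(291, 238) [ 0.614 -0.084  0.075]
-0.09551740340900251 [ 0.22229718 -0.58382267  0.21347363]
```

Request:
step_arm(
  increments="60 285 -249 -30 0 0 0.364;60 285 -249 -30 0 0 0.364;60 285 -249 -30 0 0 0.364;60 285 -249 -30 0 0 0.364;60 285 -249 -30 0 0 0.364;60 285 -249 -30 0 0 0.364;60 285 -249 -30 0 0 0.364;60 285 -249 -30 0 0 0.364;60 285 -249 -30 0 0 0.364;60 285 -249 -30 0 0 0.364;60 285 -249 -30 0 0 0.364;60 285 -249 -30 0 0 0.364;60 285 -249 -30 0 0 0.364",
  newtons=15,
)

```text
time_s: 1.45
position: [0.3997, -0.2504, 0.2436]
orientation: [1.0, -0.001, -0.0, -0.0]
ft_force: [-0.4, 0.2, -0.4]
grip_width: 0.66
```

Run:
```python
from h import *
import pickle
st=robot.get_state();print(st['q'].round(3))
for n in ['wrist','side','scene']:
    s=robot.snapshot(n);save(n+'1',s['color']);pickle.dump(s,open(n+'1.pkl','wb'))
```

```text
[-6.870e-01  2.460e-01  1.665e+00  1.000e-03  1.232e+00  8.850e-01]
```

View pics/wrist1.png

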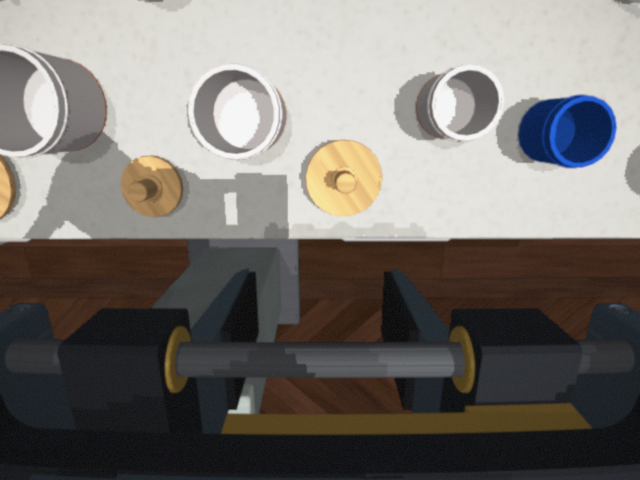

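View pics/side1.png

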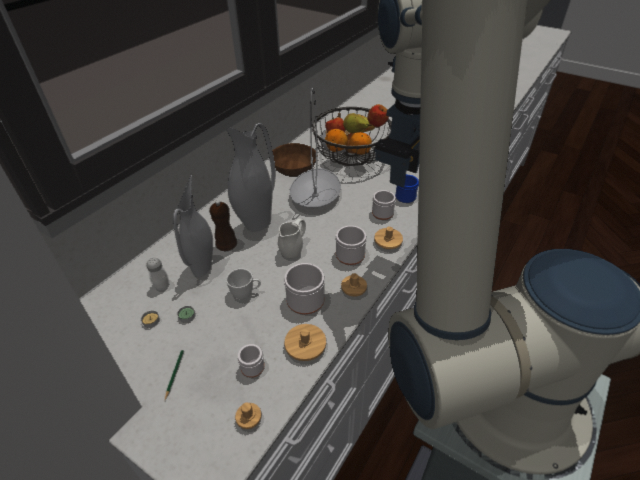

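The wrist view shows the L lid at (344,178), the M lid at (151,186), the L mouth at (237,110), the white M mouth at (467,103) and the blue look-alike at (567,130). I'll measure from this view.

```bash
cat >> h.py <<'E'
def fit(q):
    A=np.c_[2*q[:,:2],np.ones(len(q))];w=np.ones(len(q))
    for _ in range(30):
        x=np.linalg.lstsq(A*w[:,None],w*(q[:,:2]**2).sum(1),rcond=None)[0]
        R=np.sqrt(x[2]+x[0]**2+x[1]**2);d=np.hypot(*(q[:,:2]-x[:2]).T)-R;w=1/np.maximum(abs(d),.001)**.5
    return np.round(x[:2],4),round(R,4),round(d.std(),4),len(q)
def near(s,c,r): 
    v,u=np.mgrid[0:480,0:640];return (np.hypot(u-c[0],v-c[1])<r)&(s['z_map']>0)
def rim(s,c,r,h):
    P=cloud(s);q=P[near(s,c,r)];zz=q[:,2];q=q[abs(zz-h)<.004];return fit(q),np.median(q[:,2]).round(4)
def lid(s,c,r,dz=0):
    P=cloud(s);q=P[near(s,c,r)];d=q[abs(q[:,2]-.020-dz)<.006];k=q[q[:,2]>.046+dz]
    hs=cv2.cvtColor(s['color'],cv2.COLOR_RGB2HSV);m=near(s,c,r)&(hs[...,1]>90)&(hs[...,0]>5)&(hs[...,0]<30)
    ct=max(cv2.findContours(m.astype(np.uint8),0,1)[0],key=cv2.contourArea)[:,0].astype(float)
    return 'outline',fit(plane(s,ct[:,0],ct[:,1],.0165+dz)),'knobtop',k.mean(0).round(4),((k[:,:2].max(0)+k[:,:2].min(0))/2).round(4),len(k)
E
python3 - <<'E'
from h import *
import pickle
s=pickle.load(open('wrist1.pkl','rb'))
print('L lid',lid(s,(344,178),44)); print('M lid',lid(s,(151,186),36))
print('L',rim(s,(237,112),58,.072));print('M',rim(s,(463,103),52,.062));print('blue',rim(s,(567,130),55,.062))
s=pickle.load(open('side1.pkl','rb'))
print('M side',rim(s,(383,205),16,.062))
print('L lid side',lid(s,(388,238),20))
im=pickle.load(open('wrist1.pkl','rb'))['color'][40:240,100:640]
save('w1crop',cv2.resize(im,None,fx=1.45,fy=1.45))
E
```

```text
L lid ('outline', (array([ 0.4289, -0.2745]), np.float64(0.038), np.float64(0.0003), 214), 'knobtop', array([ 0.4292, -0.2745,  0.0519]), array([ 0.4291, -0.2748]), 357)
M lid ('outline', (array([ 0.4215, -0.0758]), np.float64(0.0314), np.float64(0.0005), 170), 'knobtop', array([ 0.4225, -0.0781,  0.0514]), array([ 0.4222, -0.0768]), 351)
L ((array([ 0.4922, -0.1779]), np.float64(0.036), np.float64(0.0015), 1756), np.float64(0.0719))
M ((array([ 0.5004, -0.3781]), np.float64(0.0292), np.float64(0.0015), 1391), np.float64(0.0621))
blue ((array([ 0.4777, -0.4859]), np.float64(0.0293), np.float64(0.0016), 1399), np.float64(0.062))
M side ((array([ 0.4986, -0.3773]), np.float64(0.0294), np.float64(0.0022), 107), np.float64(0.0616))
L lid side ('outline', (array([ 0.4284, -0.2757]), np.float64(0.0392), np.float64(0.0022), 69), 'knobtop', array([ 0.4268, -0.2716,  0.0512]), array([ 0.4266, -0.2727]), 36)
```

View pics/w1crop.png

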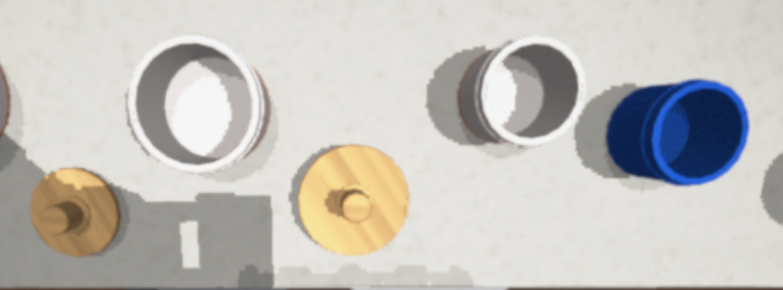

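Candidates for mouth_m are the white canister at (467,103) and the blue one at (567,130). They are the same size, and the task rules out blue, so the white one is meant. The crop confirms it. Grasping the L lid first.

Request:
step_arm(
  increments="50 29 24 40 0 0 0;50 29 24 90 0 0 0;50 29 24 135 0 0 0;50 29 24 170 0 0 0;50 29 24 195 0 0 0;50 29 24 210 0 0 0;50 29 24 217 0 0 0;50 29 24 217 0 0 0;50 29 24 217 0 0 0;10 29 24 217 0 0 0;10 29 24 217 0 0 0;10 29 24 217 0 0 0;10 29 24 217 0 0 0;10 29 24 217 0 0 0;10 29 24 217 0 0 0;10 29 24 217 0 0 0",
  newtons=20,
)

```text
time_s: 3.2
position: [0.4289, -0.274, 0.0269]
orientation: [1.0, -0.0, -0.0, -0.0]
ft_force: [-1.5, 0.2, 6.0]
grip_width: 0.213
```

Request:
step_arm(
  increments="10 0 0 -30 0 0 0;10 0 0 -70 0 0 0;10 0 0 -105 0 0 0;10 25 -38 -110 0 0 0;10 50 -75 -110 0 0 0;10 63 -96 -105 0 0 0;10 63 -96 -95 0 0 0;10 63 -96 -90 0 0 0;10 63 -96 -90 0 0 0;10 63 -96 -90 0 0 0",
)

```text
time_s: 4.2
position: [0.4915, -0.1789, 0.1168]
orientation: [1.0, -0.001, -0.0, -0.0]
ft_force: [0.1, 0.5, -0.6]
grip_width: 0.217
```

Run:
```python
from h import *
print(robot.get_state()['position'],robot.get_state()['ft_force'])
s=robot.snapshot('side');save('sideL',cv2.resize(s['color'][140:340,240:480],None,fx=2.5,fy=2.5))
s=robot.snapshot('wrist');save('wristL',s['color'])
```

```text
[ 0.49148217 -0.17890211  0.11683306] [ 0.13388913  0.47638079 -0.62145216]
```

View pics/sideL.png

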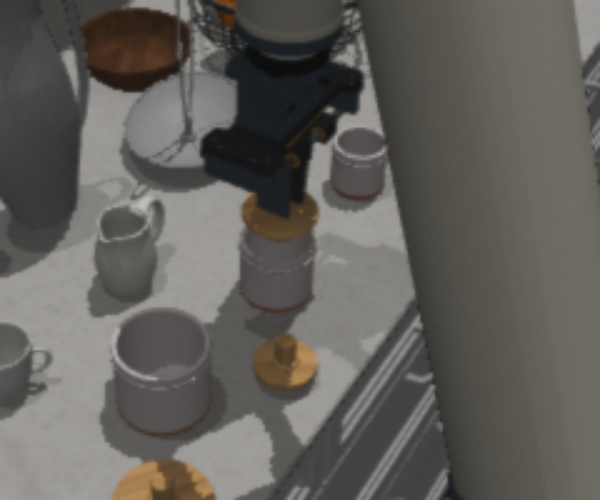

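View pics/wristL.png

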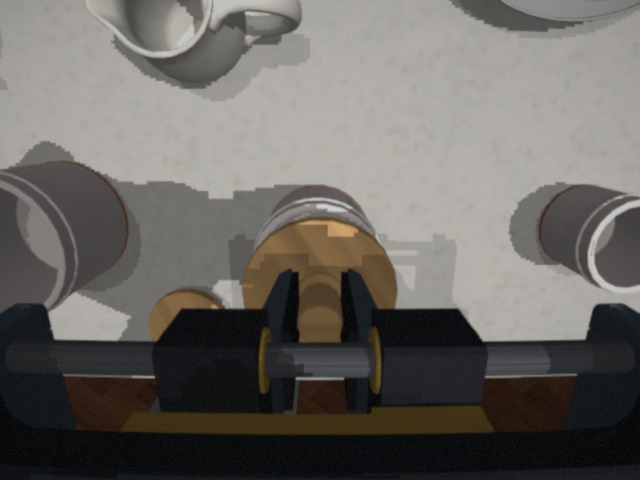

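The L lid is held level over the L canister, which sits at about (277,270) in the crop. Lowering.

Request:
step_arm(
  increments="10 1 -1 8 0 0 0;10 1 -1 14 0 0 0;10 1 -1 19 0 0 0;10 1 -1 23 0 0 0;10 1 -1 26 0 0 0;10 1 -1 28 0 0 0;10 1 -1 29 0 0 0;10 1 -1 30 0 0 0;10 1 -1 30 0 0 0",
)

```text
time_s: 5.2
position: [0.4928, -0.1779, 0.0872]
orientation: [1.0, -0.001, 0.0, -0.0]
ft_force: [-0.3, 0.4, -1.0]
grip_width: 0.215
```

Release, rise and go over to where I can see the result and the M lid.

Request:
step_arm(
  increments="10 0 0 1 0 0 0;22 0 0 1 0 0 0;30 0 0 1 0 0 0;40 0 0 1 0 0 0;50 0 0 1 0 0 0;50 0 0 1 0 0 0;50 0 0 -15 0 0 0;50 0 0 -45 0 0 0;50 -25 -20 -85 0 0 0;50 -60 -60 -85 0 0 0;50 -70 -101 -85 0 0 0;50 -70 -101 -85 0 0 0;50 -70 -101 -85 0 0 0",
)

```text
time_s: 6.5
position: [0.423, -0.0762, 0.1725]
orientation: [1.0, -0.0, 0.0, -0.0]
ft_force: [0.4, -1.2, -0.8]
grip_width: 0.549
```

Run:
```python
from h import *
print(robot.get_state()['position'],robot.get_state()['ft_force'])
s=robot.snapshot('wrist');save('wristM',s['color'])
s=robot.snapshot('side');save('sideM',cv2.resize(s['color'][140:340,240:480],None,fx=2.5,fy=2.5))
```

```text
[ 0.42303671 -0.07620718  0.17247743] [ 0.35288879 -1.22319135 -0.7664561 ]
```

View pics/wristM.png

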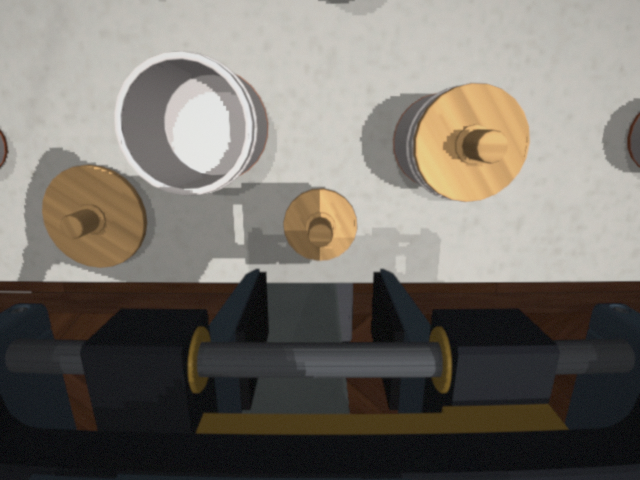

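View pics/sideM.png

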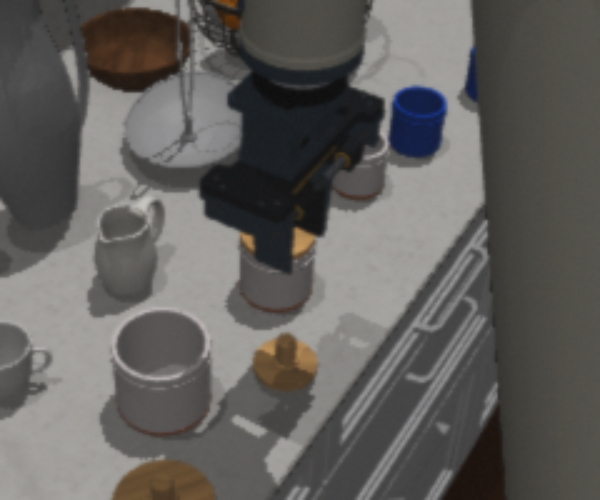

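The L lid sits on its canister at wrist pixels (472,142). The M lid is at (320,228), the XL mouth at (187,122) and the XL lid at (94,215).

Run:
```python
from h import *
s=robot.snapshot('wrist')
print('M lid',lid(s,(320,226),45));print('XL lid',lid(s,(94,215),62));print('XL',rim(s,(187,122),78,.082))
P=cloud(s);q=P[near(s,(470,142),62)];d=q[(abs(q[:,2]-.081)<.006)]
c,*_=np.linalg.lstsq(np.c_[d[:,:2]-d[:,:2].mean(0),np.ones(len(d))],d[:,2],rcond=None);print('L disc tilt,z',c.round(4),len(d))
print('L placed',lid(s,(470,142),64,.06))
```

```text
M lid ('outline', (array([ 0.4213, -0.0763]), np.float64(0.0312), np.float64(0.0003), 202), 'knobtop', array([ 0.4234, -0.0763,  0.0517]), array([ 0.4225, -0.0764]), 492)
XL lid ('outline', (array([0.4287, 0.1227]), np.float64(0.0461), np.float64(0.0006), 289), 'knobtop', array([0.4368, 0.1088, 0.056 ]), array([0.4513, 0.0858]), 621)
XL ((array([0.5049, 0.0128]), np.float64(0.043), np.float64(0.0015), 3596), np.float64(0.0819))
L disc tilt,z [-0.0027 -0.0056  0.0815] 9491
L placed ('outline', (array([ 0.4931, -0.1785]), np.float64(0.0388), np.float64(0.0003), 330), 'knobtop', array([ 0.4936, -0.1762,  0.1117]), array([ 0.4933, -0.1771]), 947)
```

L is home: its disc top is at 0.0815 m against an expected 0.081 m, and it is level. Now the M lid.

Request:
step_arm(
  increments="50 -1 0 40 0 0 0;50 -1 0 85 0 0 0;50 -1 0 115 0 0 0;50 -1 0 132 0 0 0;50 -1 0 142 0 0 0;50 -1 0 145 0 0 0;50 -1 0 145 0 0 0;10 -1 0 145 0 0 0;10 -1 0 145 0 0 0;10 -1 0 145 0 0 0;10 -1 0 145 0 0 0;10 -1 0 145 0 0 0;10 -1 0 145 0 0 0",
)

```text
time_s: 7.95
position: [0.4229, -0.0776, 0.0274]
orientation: [1.0, -0.001, 0.001, -0.0]
ft_force: [-0.9, 0.5, 7.2]
grip_width: 0.213
```

Request:
step_arm(
  increments="10 0 0 -40 0 0 0;10 0 0 -85 0 0 0;10 0 0 -125 0 0 0;10 10 40 -130 0 0 0;10 20 85 -130 0 0 0;10 32 130 -130 0 0 0;10 44 175 -130 0 0 0;10 56 220 -130 0 0 0;10 68 265 -130 0 0 0;10 77 300 -130 0 0 0;10 77 300 -115 0 0 0;10 77 300 -95 0 0 0;10 77 300 -80 0 0 0;10 77 300 -80 0 0 0;10 77 300 -80 0 0 0",
)

```text
time_s: 9.45
position: [0.4991, -0.3777, 0.1077]
orientation: [1.0, -0.001, 0.0, -0.0]
ft_force: [1.0, -0.5, -0.5]
grip_width: 0.213
```

Run:
```python
from h import *
print(robot.get_state()['position'],robot.get_state()['ft_force'])
s=robot.snapshot('wrist');save('wristM2',s['color'])
s=robot.snapshot('side');save('sideM2',cv2.resize(s['color'][100:300,280:480],None,fx=3,fy=3))
```

```text
[ 0.49906936 -0.37765699  0.10772578] [ 1.02398389 -0.5174183  -0.46791704]
```

View pics/wristM2.png

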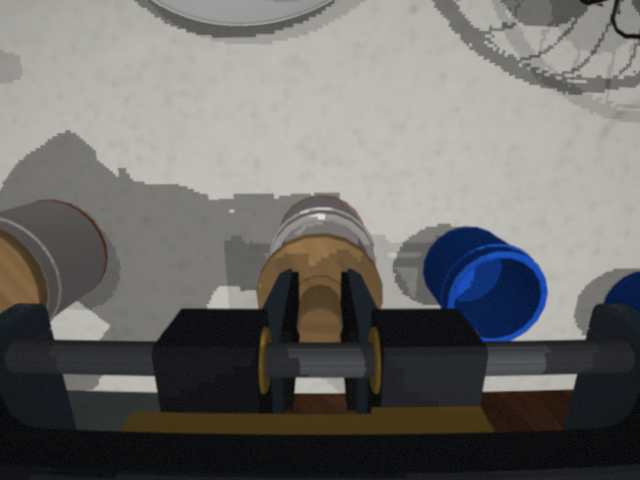

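View pics/sideM2.png

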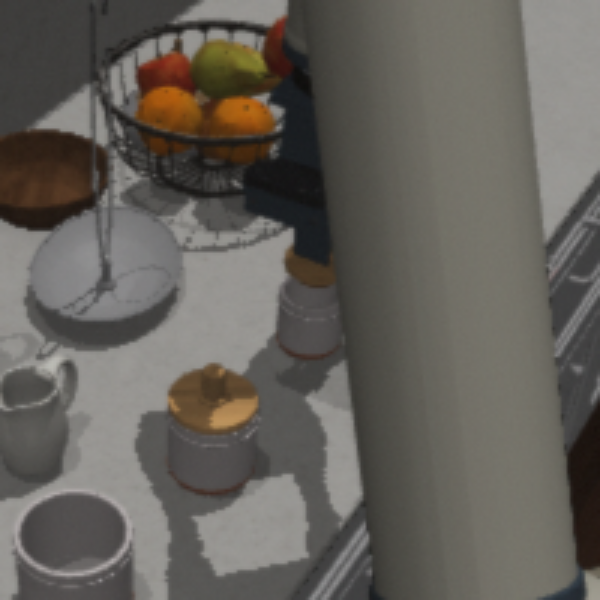

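The M lid is centred over the white canister at wrist pixels (320,225), and the blue one is well to the side at (495,285). Lowering 30 mm and releasing.

Request:
step_arm(
  increments="10 1 0 8 0 0 0;10 1 0 14 0 0 0;10 1 0 19 0 0 0;10 1 0 23 0 0 0;10 1 0 26 0 0 0;10 1 0 28 0 0 0;10 1 0 29 0 0 0;10 1 0 30 0 0 0;10 1 0 30 0 0 0",
)

```text
time_s: 10.45
position: [0.5005, -0.3781, 0.0785]
orientation: [1.0, -0.001, 0.001, 0.0]
ft_force: [0.2, 0.4, -0.9]
grip_width: 0.21
```

Request:
step_arm(
  increments="10 0 0 1 0 0 0;22 0 0 1 0 0 0;32 0 0 1 0 0 0;42 0 0 1 0 0 0;50 0 0 1 0 0 0;50 0 0 -15 0 0 0;50 0 0 -50 0 0 0;50 -10 -20 -90 0 0 0;50 -30 -60 -100 0 0 0;50 -50 -100 -100 0 0 0",
)

```text
time_s: 11.45
position: [0.4509, -0.2777, 0.1801]
orientation: [1.0, -0.002, 0.003, 0.002]
ft_force: [-0.0, 0.5, -0.5]
grip_width: 0.549
```

```bash
cat >> h.py <<'E'
def tilt(s,c,r,h):
    P=cloud(s);q=P[near(s,c,r)];d=q[(abs(q[:,2]-h)<.006)]
    x,*_=np.linalg.lstsq(np.c_[d[:,:2]-d[:,:2].mean(0),np.ones(len(d))],d[:,2],rcond=None);return x.round(4),len(d)
E
python3 - <<'E'
from h import *
print(robot.get_state()['position'])
s=robot.snapshot('wrist');save('wristM3',s['color'])
E
```

```text
[ 0.4508621  -0.2777378   0.18013341]
```

View pics/wristM3.png

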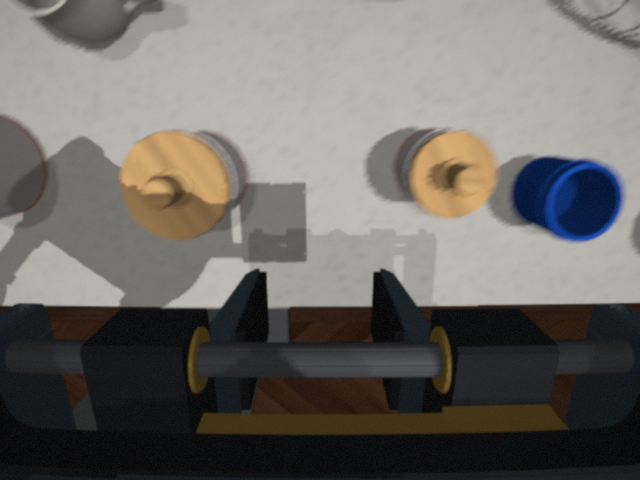

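Both the L lid (175,185) and the M lid (452,173) look seated. Moving to above the XL lid.

Request:
step_arm(
  increments="50 -22 -50 0 0 0 0;50 -22 -100 0 0 0 0;50 -22 -150 0 0 0 0;50 -22 -200 0 0 0 0;50 -22 -250 0 0 0 0;50 -22 -300 0 0 0 0;50 -22 -350 0 0 0 0;50 -22 -390 0 0 0 0;50 -22 -400 0 0 0 0;50 -22 -400 0 0 0 0;50 -22 -400 0 0 0 0;50 -22 -400 0 0 0 0",
)

```text
time_s: 12.7
position: [0.4248, 0.1281, 0.1795]
orientation: [1.0, -0.002, -0.0, -0.001]
ft_force: [0.2, 0.2, 0.4]
grip_width: 0.549
```

Run:
```python
from h import *
print(robot.get_state()['position'])
s=robot.snapshot('wrist');save('wristX',s['color'])
```

```text
[0.42476611 0.1281309  0.17951307]
```

View pics/wristX.png

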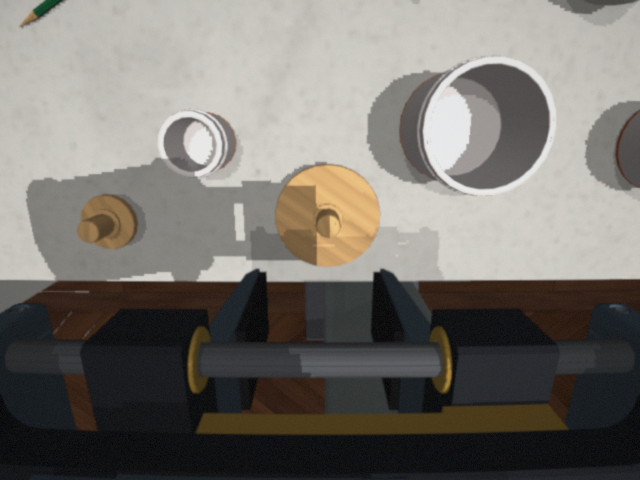

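The XL lid is at (328,216), the XL mouth at (487,125), the S mouth at (194,143) and the S lid at (106,222).

Run:
```python
from h import *
s=robot.snapshot('wrist')
print('XL lid',lid(s,(328,216),58));print('XL',rim(s,(487,125),78,.082));print('S',rim(s,(194,143),42,.052));print('S lid',lid(s,(105,222),38))
```

```text
XL lid ('outline', (array([0.4285, 0.1218]), np.float64(0.0453), np.float64(0.0003), 289), 'knobtop', array([0.4301, 0.1219, 0.0518]), array([0.4296, 0.1217]), 457)
XL ((array([0.5048, 0.0147]), np.float64(0.043), np.float64(0.0015), 3472), np.float64(0.0821))
S ((array([0.4934, 0.2255]), np.float64(0.0224), np.float64(0.0015), 1370), np.float64(0.0518))
S lid ('outline', (array([0.425 , 0.3189]), np.float64(0.0251), np.float64(0.0021), 162), 'knobtop', array([0.4263, 0.3157, 0.0514]), array([0.4258, 0.317 ]), 479)
```

Request:
step_arm(
  increments="50 4 6 40 0 0 0;50 4 6 85 0 0 0;50 4 6 120 0 0 0;50 4 6 138 0 0 0;50 4 6 148 0 0 0;50 4 6 152 0 0 0;50 4 6 152 0 0 0;50 4 6 152 0 0 0;10 4 6 152 0 0 0;10 4 6 152 0 0 0;10 4 6 152 0 0 0;10 4 6 152 0 0 0;10 4 6 152 0 0 0;10 4 6 152 0 0 0",
)

```text
time_s: 14.2
position: [0.4288, 0.1226, 0.0277]
orientation: [1.0, -0.002, -0.0, -0.001]
ft_force: [-0.9, 0.4, 6.1]
grip_width: 0.213
```

Request:
step_arm(
  increments="10 0 0 -35 0 0 0;10 0 0 -80 0 0 0;10 0 0 -115 0 0 0;10 25 36 -120 0 0 0;10 50 72 -120 0 0 0;10 76 109 -118 0 0 0;10 76 109 -105 0 0 0;10 76 109 -100 0 0 0;10 76 109 -100 0 0 0;10 76 109 -100 0 0 0",
)

```text
time_s: 15.2
position: [0.5038, 0.0138, 0.1275]
orientation: [1.0, -0.001, -0.001, -0.001]
ft_force: [0.0, 0.3, -0.8]
grip_width: 0.212
```

Run:
```python
from h import *
print(robot.get_state()['position'])
s=robot.snapshot('wrist');save('wristX2',s['color'])
s=robot.snapshot('side');save('sideX2',cv2.resize(s['color'][180:380,200:440],None,fx=2.5,fy=2.5))
```

```text
[0.50378944 0.01378176 0.12748941]
```

View pics/wristX2.png

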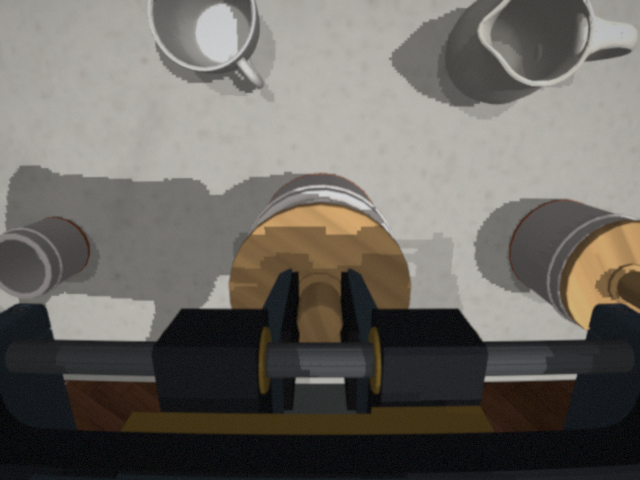

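View pics/sideX2.png

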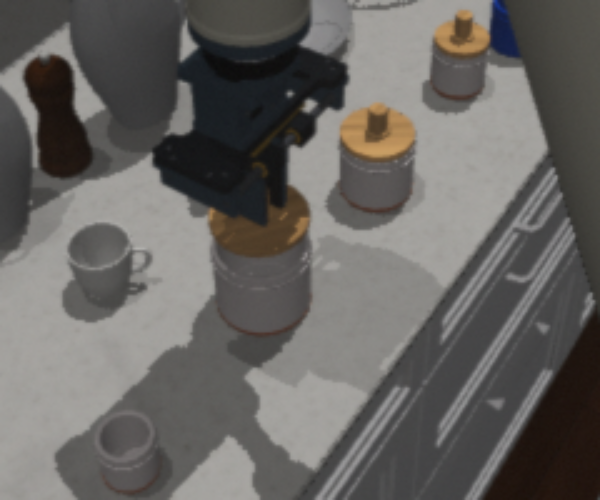

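The XL lid is level over its canister at crop pixels (262,240), with the L and M lids seated behind it. Lowering.

Request:
step_arm(
  increments="10 1 0 8 0 0 0;10 1 0 14 0 0 0;10 1 0 19 0 0 0;10 1 0 23 0 0 0;10 1 0 26 0 0 0;10 1 0 28 0 0 0;10 1 0 29 0 0 0;10 1 0 30 0 0 0;10 1 0 30 0 0 0",
)

```text
time_s: 16.2
position: [0.5053, 0.0138, 0.0978]
orientation: [1.0, -0.001, 0.0, -0.001]
ft_force: [0.0, -1.1, -1.0]
grip_width: 0.211
```

Request:
step_arm(
  increments="10 0 0 1 0 0 0;22 0 0 1 0 0 0;32 0 0 1 0 0 0;42 0 0 1 0 0 0;50 0 0 1 0 0 0;50 0 0 -15 0 0 0;50 0 0 -50 0 0 0;50 -20 -30 -80 0 0 0;50 -40 -75 -80 0 0 0;50 -60 -120 -80 0 0 0;50 -70 -165 -80 0 0 0;50 -80 -210 -80 0 0 0;50 -80 -255 -80 0 0 0;50 -80 -285 -80 0 0 0;50 -80 -300 -80 0 0 0;50 -80 -303 -80 0 0 0;50 -80 -303 -80 0 0 0;50 -80 -303 -80 0 0 0",
)

```text
time_s: 18.0
position: [0.4261, 0.3155, 0.1785]
orientation: [1.0, -0.002, -0.0, -0.001]
ft_force: [-0.2, 0.2, 0.8]
grip_width: 0.547
```

Run:
```python
from h import *
print(robot.get_state()['position'])
s=robot.snapshot('wrist');save('wristS',s['color'])
```

```text
[0.4261186  0.31553667 0.17847934]
```

View pics/wristS.png

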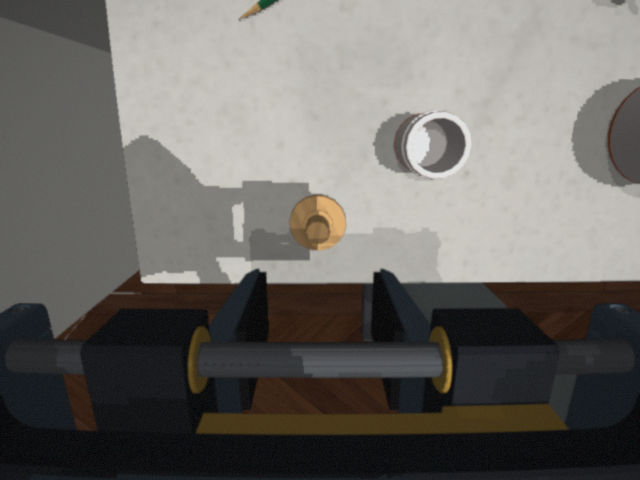

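The S lid is at (318,222), the S mouth at (437,144), and a side panel is on the far left. I'll check the panel's clearance.

Run:
```python
from h import *
s=robot.snapshot('wrist');P=cloud(s)
print('S lid',lid(s,(318,222),38));print('S',rim(s,(437,144),42,.052))
q=P[:260,0:90].reshape(-1,3);q=q[(s['z_map'][:260,0:90]>0).ravel()];print(np.percentile(q,[2,10,50,90],axis=0).round(3)); q=q[q[:,2]>.02];print(len(q),q[:,1].min() if len(q) else '')
```

```text
S lid ('outline', (array([0.4249, 0.3178]), np.float64(0.0242), np.float64(0.0003), 153), 'knobtop', array([0.4267, 0.3177, 0.0519]), array([0.426 , 0.3179]), 463)
S ((array([0.4932, 0.2274]), np.float64(0.0223), np.float64(0.0015), 1390), np.float64(0.0521))
[[ 0.269  0.564 -0.551]
 [ 0.318  0.624 -0.497]
 [ 0.509  0.839 -0.366]
 [ 0.643  0.841 -0.131]]
0
```

Request:
step_arm(
  increments="50 0 -2 40 0 0 0;50 0 -2 85 0 0 0;50 0 -2 120 0 0 0;50 0 -2 138 0 0 0;50 0 -2 147 0 0 0;50 0 -2 151 0 0 0;50 0 -2 151 0 0 0;50 0 -2 151 0 0 0;10 0 -2 151 0 0 0;10 0 -2 151 0 0 0;10 0 -2 151 0 0 0;10 0 -2 151 0 0 0;10 0 -2 151 0 0 0;10 0 -2 151 0 0 0",
)

```text
time_s: 19.5
position: [0.4263, 0.318, 0.0277]
orientation: [1.0, -0.002, -0.0, -0.001]
ft_force: [-0.5, -0.3, 2.7]
grip_width: 0.214
```

Request:
step_arm(
  increments="10 0 0 -35 0 0 0;10 0 0 -75 0 0 0;10 0 0 -95 0 0 0;10 23 30 -95 0 0 0;10 46 61 -95 0 0 0;10 68 91 -90 0 0 0;10 68 91 -75 0 0 0;10 68 91 -70 0 0 0;10 68 91 -70 0 0 0;10 68 91 -70 0 0 0",
)

```text
time_s: 20.5
position: [0.4935, 0.2272, 0.0977]
orientation: [1.0, -0.002, -0.0, -0.001]
ft_force: [-0.8, -0.5, -0.5]
grip_width: 0.213
```

Run:
```python
from h import *
print(robot.get_state()['position'])
s=robot.snapshot('wrist');save('wristS2',s['color'])
s=robot.snapshot('side');save('sideS2',cv2.resize(s['color'][260:440,180:380],None,fx=3,fy=3))
```

```text
[0.49352712 0.22715797 0.09769305]
```

View pics/wristS2.png

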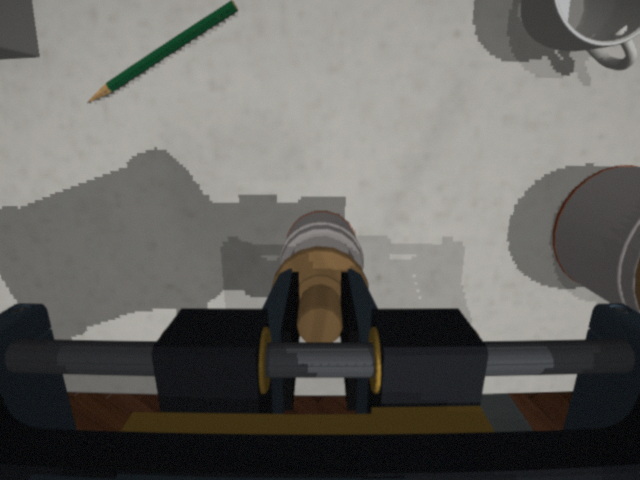

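View pics/sideS2.png

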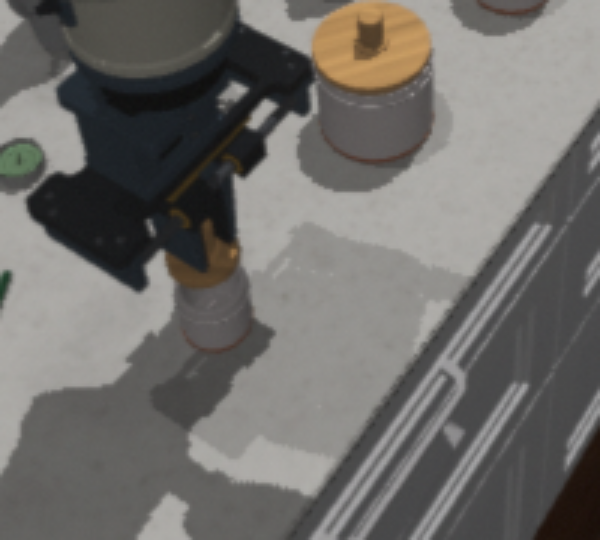

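The S lid is over its canister, with the XL lid seated at upper right. Lowering 30 mm.

Request:
step_arm(
  increments="10 0 0 8 0 0 0;10 0 0 14 0 0 0;10 0 0 19 0 0 0;10 0 0 23 0 0 0;10 0 0 26 0 0 0;10 0 0 28 0 0 0;10 0 0 29 0 0 0;10 0 0 30 0 0 0;10 0 0 30 0 0 0",
)

```text
time_s: 21.5
position: [0.4939, 0.2273, 0.068]
orientation: [1.0, -0.001, 0.0, -0.001]
ft_force: [-0.5, -0.1, -0.2]
grip_width: 0.214
```

Request:
step_arm(
  increments="10 0 0 0 0 0 0;22 0 0 0 0 0 0;32 0 0 0 0 0 0;42 0 0 0 0 0 0;50 0 0 0 0 0 0;50 0 0 -15 0 0 0;50 0 0 -50 0 0 0;50 -20 30 -90 0 0 0;50 -40 60 -120 0 0 0;50 -70 90 -130 0 0 0;50 -90 110 -130 0 0 0;50 -90 110 -130 0 0 0;50 -90 110 -130 0 0 0;50 -90 110 -130 0 0 0",
)

```text
time_s: 22.9
position: [0.4042, 0.1176, 0.1977]
orientation: [1.0, -0.001, 0.001, -0.001]
ft_force: [0.3, 0.7, 0.7]
grip_width: 0.545
```

Run:
```python
from h import *
print(robot.get_state()['position'])
s=robot.snapshot('wrist');save('wristE',s['color'])
s=robot.snapshot('side');save('sideE',s['color'])
```

```text
[0.4042271  0.11763446 0.19769245]
```

View pics/wristE.png

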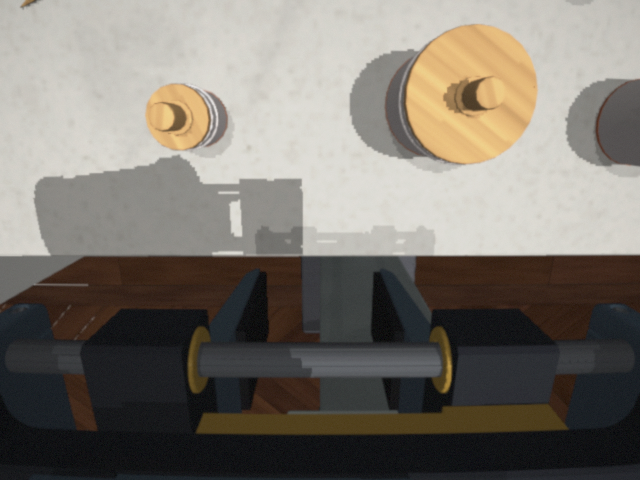

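View pics/sideE.png

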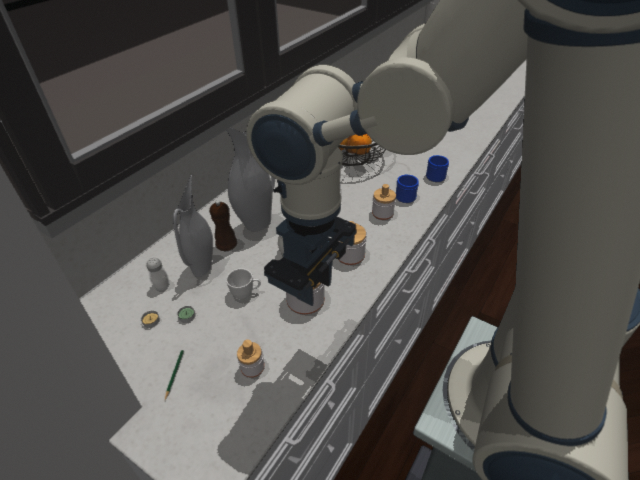

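All four lids are on. In the wrist view, S is at (180,117) and XL at (470,93). In the side view, M is at (384,200) and L at (352,240). I'll check tilt and height, then move over L and M for a last look.

Run:
```python
from h import *
s=robot.snapshot('wrist')
print('S',tilt(s,(182,117),40,.061),lid(s,(180,117),40,.04));print('XL',tilt(s,(470,93),75,.091),lid(s,(470,93),75,.07))
```

```text
S (array([-0.0021,  0.0132,  0.0613]), 2485) ('outline', (array([0.4931, 0.228 ]), np.float64(0.0244), np.float64(0.0003), 180), 'knobtop', array([0.4931, 0.226 , 0.0915]), array([0.4932, 0.2268]), 683)
XL (array([-0.0015, -0.0044,  0.0914]), 13366) ('outline', (array([0.5058, 0.0131]), np.float64(0.0458), np.float64(0.0003), 382), 'knobtop', array([0.5055, 0.0155, 0.1216]), array([0.5059, 0.0145]), 916)
```

Request:
step_arm(
  increments="50 0 50 -10 0 0 0;50 0 100 -10 0 0 0;50 0 150 -10 0 0 0;50 0 200 -10 0 0 0;50 0 250 -10 0 0 0;50 0 300 -10 0 0 0;50 0 350 -10 0 0 0;50 0 390 -10 0 0 0;50 0 400 -10 0 0 0;50 0 400 -10 0 0 0;50 0 400 -10 0 0 0;50 0 400 -10 0 0 0",
)

```text
time_s: 24.25
position: [0.4031, -0.2808, 0.2064]
orientation: [1.0, -0.0, -0.0, -0.002]
ft_force: [0.0, 0.2, -0.3]
grip_width: 0.546
```

Run:
```python
from h import *
print(robot.get_state()['position'])
s=robot.snapshot('wrist');save('wristF',s['color'])
s=robot.snapshot('side');save('sideF',s['color'])
```

```text
[ 0.40309775 -0.28079754  0.20637378]
```

View pics/wristF.png

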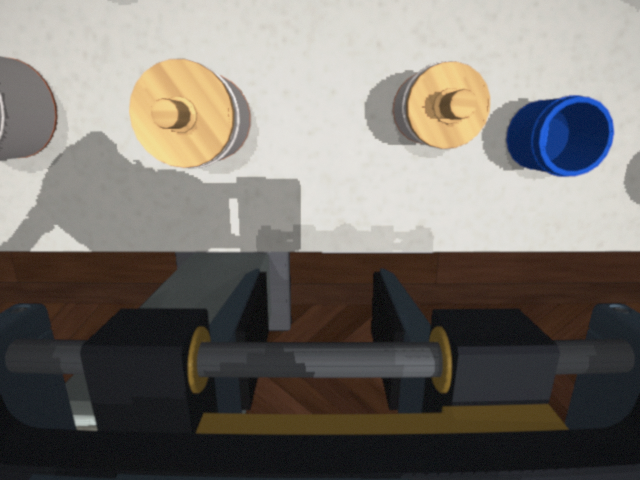

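View pics/sideF.png

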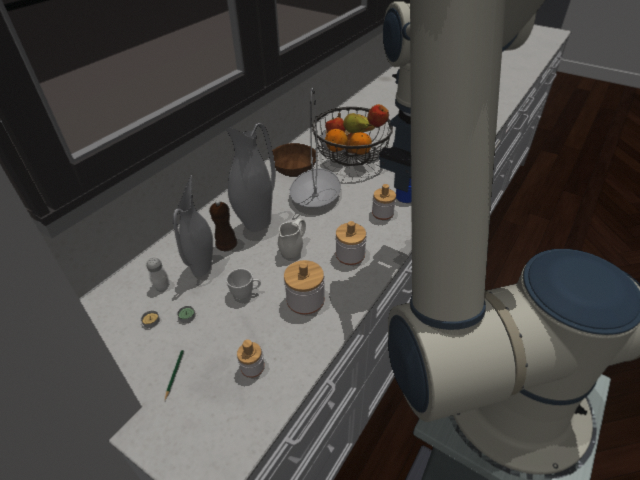

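All four canisters are lidded, and the cup (240,285) and jug (291,238) have not moved. Last numeric check, then hand in.

Run:
```python
from h import *
s=robot.snapshot('wrist')
print('L',tilt(s,(185,112),58,.081),lid(s,(185,112),60,.06));print('M',tilt(s,(447,104),48,.071),lid(s,(447,104),50,.05))
st=robot.get_state();print(st['time_s'],abs(st['qd']).max())
print(robot.finish_job())
```

```text
L (array([-0.0022,  0.0027,  0.0812]), 7921) ('outline', (array([ 0.4934, -0.1773]), np.float64(0.0385), np.float64(0.0003), 297), 'knobtop', array([ 0.4933, -0.1792,  0.1115]), array([ 0.4935, -0.1782]), 738)
M (array([-0.0011, -0.0054,  0.0714]), 4817) ('outline', (array([ 0.4996, -0.3785]), np.float64(0.0315), np.float64(0.0003), 239), 'knobtop', array([ 0.4994, -0.3766,  0.1018]), array([ 0.4994, -0.3774]), 695)
24.4 0.0073091384943616165
the job is handed in; nothing more can be done
None
```

All four lids are back on their own canisters, placed in the order L, M, XL, S, and the job was handed in at about 24 s of the 104 s allowed.

| Lid | Disc top measured (mm) | Disc top expected (mm) | Slope |
|---|---|---|---|
| XL | 91.4 | 91 | under 0.6° |
| L | 81.2 | 81 | under 0.6° |
| M | 71.4 | 71 | under 0.6° |
| S | 61.3 | 61 | about 0.8° |

- **Centring:** the lids' outlines agree with the mouth centres measured before to within about 2 mm. That is roughly the accuracy of the camera calibration.
- **S lid:** its slope is the largest reading. It is a small disc seen at the edge of the image, and its height was right, so I took it as level.
- **Surroundings:** in the last side picture, judged by eye, the canisters, cup, jug and blue look-alikes stood where they were at the start. The gripper was open and clear of everything.
- **Forces:** wrist force readings at the end of each move never passed about 8 N, and no check failed.

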